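# Shut the last case, shake-check all three, hold out the one that rattles

## Task

Three packed parts cases stand in the tray and something has come loose inside one of them: first close up the case whose lid still stands open, so that all three are shut. Then check all three, working from the robot's left to its right: lift the case well clear of the tray, give it a brisk shake back and forth, and set it down again, right way up, in its own compartment. Finally pick up the one that rattled and hold it out level beyond the far side of the tray, about 15 cm above the bench, finishing while still holding it there, with the other two in their compartments, all lids shut and the other things on the bench left alone.

Things in the scene. Friction and masses are not known exactly. Their poses are not given: they have to be found in the camera images.
- case_a: one of three outwardly identical hinged parts cases of rigid grey plastic (sizes in mm): 100 along its x, 62 along its y (the way to grip it), 57 high with the lid shut. The straight-sided body is 48 high; the lid above is 2 narrower on each side. Origin: centre of the underside; z up, hinge at the +x end, black snap catch at the -x end. Starts near the middle of any compartment, square to the tray
- case_b: a case like case_a outside. Full cases weigh 350 to 490 g; weight tells nothing. In one of the three cases, a different one each time and not to be told by name, place or sight, a steel ball (36 across, 190 g) rolls free in a closed hollow, 84 along x by 46, and knocks on its walls when shaken; the other two are packed tight
- case_c: a case like case_a outside, but its lid starts open; a grey foam sheet hides what is inside. It starts in any compartment and is as likely as the others to be the one that rattles
- tray: fixed shallow aluminium tray, 140 along its x, 394 along its y (+y to the robot's left), floor 4 thick, rim and the two dividers 12 above the bench and 4 thick. Origin: centre of the underside, on the bench; +x is its far side, away from the robot. Turned up to 0.25 rad
- bay_left (a point): centre of the floor of the tray's left compartment (as the robot sees it), 132 by about 126 inside, 4 above the bench
- bay_middle (a point): centre of the floor of the tray's middle compartment (as the robot sees it), 132 by about 126 inside, 4 above the bench
- bay_right (a point): centre of the floor of the tray's right compartment (as the robot sees it), 132 by about 126 inside, 4 above the bench
- lid_a (a joint): lid of case_a, 100 long, 9 thick, hinge line 50 in +x and 48 above the case's origin: 0 = shut, grows as it opens, 1.57 = upright, at most 1.9 rad. A stiff hinge: stays at any angle, about 0.5 N at the free edge moves it; starts shut
- lid_b (a joint): lid of case_b, 100 long, 9 thick, hinge line 50 in +x and 48 above the case's origin: 0 = shut, grows as it opens, 1.57 = upright, at most 1.9 rad. A stiff hinge: stays at any angle, about 0.5 N at the free edge moves it; starts shut
- lid_c (a joint): lid of case_c, 100 long, 9 thick, hinge line 50 in +x and 48 above the case's origin: 0 = shut, grows as it opens, 1.57 = upright, at most 1.9 rad. A stiff hinge: stays at any angle, about 0.5 N at the free edge moves it; starts open between 1.2 and 1.75 rad
- lid_c_edge (a point): middle of the free edge of case_c's lid, half way through its thickness
- driver: bystander, to be left alone: a screwdriver with orange handle, 170 long (mm); origin on its underside
- marker: bystander, to be left alone: a marker pen, 135 long (mm); origin on its underside
- gauge: bystander, to be left alone: a round spring-force gauge, black and yellow, 225 long, 26 thick (mm); origin on its underside
- can: bystander, to be left alone: a drinks can, 66 across, 122 tall (mm); origin on its underside
- tape: bystander, to be left alone: a roll of tape lying flat, 84 across, 24 high (mm); origin on its underside
- mechanism: bystander, to be left alone: a small blue latch mechanism, about 60 long, 22 high (mm); origin on its underside
Not all that is in view belongs to the job. What is shaped like the case_c but blue or pink is not meant.

How it is judged:
By the outcome, as a careful person would: the job done as asked, in the order asked, and still so for the second after the job is handed in, while the arm keeps its last pose, push and grip.
It also fails if it takes over 72 s, if anything falls off the work surface, if the arm or the gripper's body presses on something with over 40 N, if the wrist force passes 120 N, or if a joint passes its speed limit or range.

## Robot

A 7-joint arm with a two-finger parallel gripper is mounted at the origin on the work surface. World frame = base frame: x ahead of the robot, y to its left, z up, the work surface at z = 0. Lengths are in m, angles in rad, forces in N, time in s.
With the tool pointing down it reaches from about 0.425 to 0.825 m from the base axis. Payload 3.6 kg.
Tool frame: the origin (TCP) lies at the very end of the fingers, on their centre line; the grasp point (between the pads) lies 19 mm behind it; z points along the fingers, y is the line along which they close (so a half turn about z gives the same grasp; the last joint's range is limited). The gripper opens to 85 mm and grips with 20 to 120 N. Pads are 22 mm wide; open, the fingers measure 114 mm over their backs; the gripper's body (76 mm by 85 mm) begins 54 mm behind the grasp point. The pads swing forward as they close: fully open they stand 13 mm farther back than shut.
Start: joints at [1.141, 0.615, -0.013, 1.423, 0.008, 1.103, -0.04], TCP at [0.255, -0.598, 0.204] pointing down, gripper open.
Joint ranges: [-3.12, 3.12], [-0.3, 2.06], [-1.34, 1.32], [0.26, 2.42], [-1.36, 4.5], [0.01, 1.98], [-2.84, 2.84]. Speed limits (rad/s): [2.79, 2.79, 3.14, 3.14, 3.14, 3.14, 3.14].

## Interface

Orientations are given as a 3x3 rotation matrix whose columns are the frame's x, y, z axes.
In Python, from workcell import arm gives the robot as it stands.
- The arm moves only by the tool arm_command, never from a script. Its argument "steps" is a list that holds one entry, the list of rows, each a list of 7 numbers: the shift along the world's x, y, z in mm, then the turn, a rotation vector about the world's x, y, z in rad, then the gripper command: -1 is fully open, 1 is shut, values between are in proportion. A call has 1 to 5 rows; each row is the pose to reach, as a shift and turn from the pose commanded when the call began; what a row does not reach only later rows make up. A row lasts 1/8 s, in which the tool goes at most 62.5 mm and 10.7 degrees, less where a joint would pass 70% of its speed; a pose out of reach is approached as far as the arm can. A call with a gripper value outside its range is refused whole. The fingers move at their own pace and stop on an object; "newtons" is the grip in N (left out, the last holds). Time passes only in rows, so rows that repeat a pose let the fingers close. It gives the time, the measured TCP pose, the force, the opening and the grip force at its end, in the units of the state.
- arm.state(): the state, without advancing time (a new reading comes with each control period).
- arm.capture(name): name is "scene" or "top" or "wrist"; returns a dict with "pixels" (400x640x3 uint8, red, green, blue), "fx", "fy", "cx", "cy" (pixels), "D" ([k1, k2, p1, p2, k3] as OpenCV has them; the pictures are not rectified), "R" (3x3) and "t" (3): a world point X has camera coordinates R X + t; the wrist camera has in their place "tool_from_camera" (4x4, takes a point from camera to tool coordinates, whose origin is the TCP and whose axes are the flange's). Camera axes: x right, y down, z forward; pixel columns grow to the right and rows downward; lengths in m; the calibration is good to about 2 mm. A picture is of the moment at which its call begins: read the wrist's pose just before it. There is no depth.
- arm.sign_off(): hands the job in; it is judged then, once.
The state is a dict: "time_s": time; "joints": joint angles; "joint_vel": joint speeds; "joint_torque": joint torques, N m; "tool_pos": TCP position; "tool_rot": TCP orientation; "force": force on the tool from outside, world axes, zero at the start; "ft_torque": the same for the moment, N m; "grip_width": opening from 0.0 (shut) to 1.0 (fully open); "finger_force": force on a finger pad.
Only numpy, scipy, OpenCV 4.12 (cv2) and the standard library are available. Lean on these libraries where they do the work, as an engineer would, in place of code of your own. Each camera call takes 0.05 s, during which the arm holds its last target. There are 200 camera calls.

## Working session

There is one attempt and no reset: what is moved stays moved. The work goes in short steps, Python scripts to look and compute and a tool call to move; the robot and the scene stay as the last step left them, time stands still between calls to the robot, and variables do not carry over. Pictures are saved under pics/ and viewed, at most 10 in all, crops included, and the job is handed in when it is done.

Besides the shell and the picture viewer there is one more tool, called after "Emit:" as name(argument=value, ...), one argument or row to a line, values as JSON. arm_command: Moves the arm, as the interface text tells. Its arguments: {"type":"object","properties":{"steps":{"type":"array","items":{"type":"array","items":{"type":"array","items":{"type":"number"}}}},"newtons":{"type":"number"}},"required":["steps"]}

```bash
mkdir -p pics; ls; python3 - <<'E'
from workcell import arm
import cv2,pickle
d={}
for n in("scene","top"):
    d[n]=arm.capture(n); cv2.imwrite(f"pics/{n}0.png",d[n]["pixels"][:,:,::-1])
    print(n,{k:v for k,v in d[n].items() if k!="pixels"})
pickle.dump(d,open("cap0.pkl","wb"))
print(arm.state())
E
```

```text
pics
scene {'fx': 421.4092293320768, 'fy': 421.4092293320768, 'cx': 317.59604094695544, 'cy': 194.4248825756728, 'D': array([-0.0214544,  0.       ,  0.       ,  0.       ,  0.       ]), 'R': array([[-0.4806824 ,  0.87682409,  0.01113339],
       [ 0.52895084,  0.30005501, -0.79383752],
       [-0.69939649, -0.37569471, -0.608028  ]]), 't': array([ 0.16773249, -0.17895135,  1.44839   ])}
top {'fx': 506.3442069522686, 'fy': 506.3442069522686, 'cx': 319.073620578452, 'cy': 195.3574034325899, 'D': array([-0.13938006,  0.        ,  0.        ,  0.        ,  0.        ]), 'R': array([[ 0.03255343, -0.99946026,  0.00441186],
       [-0.97711777, -0.03275342, -0.21016203],
       [ 0.2101931 ,  0.00253058, -0.97765662]]), 't': array([0.02514314, 0.43534896, 1.33817944])}
{'time_s': 0.1, 'joints': array([ 1.14053514,  0.61583164, -0.01263677,  1.42479222,  0.00812252,
        1.10342998, -0.04040018]), 'joint_vel': array([-4.56030948e-04, -1.92368226e-03, -1.18730745e-03, -2.76724707e-03,
        3.81920227e-04, -2.34699497e-05,  2.16600945e-03]), 'joint_torque': array([ 1.83328069e-03, -4.70380569e+01,  2.60509495e-01, -1.71571326e+01,
        1.01963058e-02,  5.83884423e-03, -4.86645604e-06]), 'tool_pos': array([ 0.25507659, -0.59700559,  0.20343036]), 'tool_rot': array([[ 9.19553478e-01,  3.92963651e-01, -9.84540168e-04],
       [ 3.92964882e-01, -9.19550847e-01,  2.20047291e-03],
       [-4.06288759e-05, -2.41034223e-03, -9.99997094e-01]]), 'force': array([ 0.37344141, -0.98724064, -0.66867282]), 'ft_torque': array([-0.00644655, -0.03321211, -0.05939968]), 'finger_force': 0.0, 'grip_width': 1.0010259308846294}
```

View pics/top0.png

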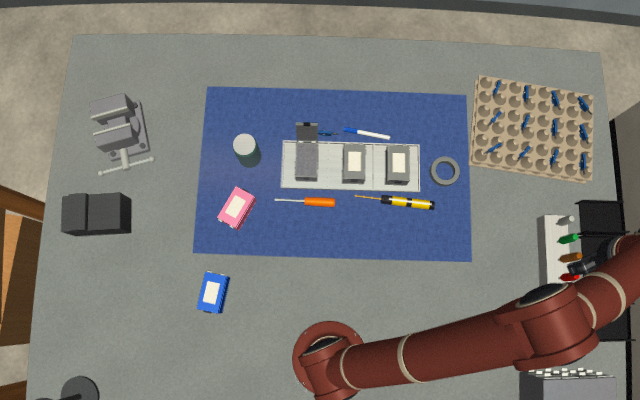

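View pics/scene0.png

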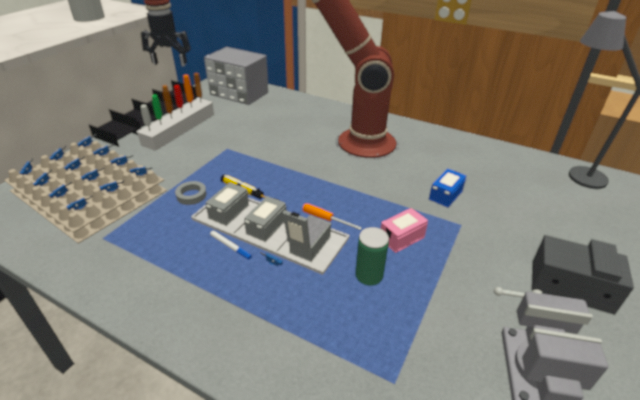

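The open case is the left one, at top-view (306,160), with its lid upright at (306,130). The shut grey cases are at (354,163) and (397,165). Lookalikes are the pink case (237,207) and the blue one (213,292), neither of them meant. Bystanders are the driver (305,202), gauge (395,202), marker (367,133), mechanism (325,133), can (246,150) and tape (445,171). I'll check this choice in a close crop.

```bash
cat > h.py <<'E'
import numpy as np,cv2,pickle
def ray(c,uv):
    K=np.array([[c["fx"],0,c["cx"]],[0,c["fy"],c["cy"]],[0,0,1]])
    n=cv2.undistortPoints(np.array(uv,float).reshape(-1,1,2),K,np.array(c["D"])).reshape(-1,2)
    R,t=np.array(c["R"]),np.array(c["t"])
    return -R.T@t,np.c_[n,np.ones(len(n))]@R
def plane(c,uv,z):
    o,d=ray(c,uv); return o+d*((z-o[2])/d[:,2])[:,None]
def proj(c,X):
    K=np.array([[c["fx"],0,c["cx"]],[0,c["fy"],c["cy"]],[0,0,1]])
    return cv2.projectPoints(np.array(X,float).reshape(-1,1,3),cv2.Rodrigues(np.array(c["R"]))[0],np.array(c["t"]),K,np.array(c["D"]))[0].reshape(-1,2)
E
python3 - <<'E'
from h import *
d=pickle.load(open("cap0.pkl","rb")); c=d["top"]; im=c["pixels"]
cv2.imwrite("pics/crop1.png",cv2.resize(im[110:215,270:430,::-1],None,fx=5,fy=5,interpolation=cv2.INTER_CUBIC))
# tray: non-blue in mat region
hsv=cv2.cvtColor(im,cv2.COLOR_RGB2HSV)
m=((hsv[...,1]<80)).astype(np.uint8); m[:136]=0; m[196:]=0; m[:,:275]=0; m[:,425:]=0
m=cv2.morphologyEx(m,cv2.MORPH_OPEN,np.ones((3,3)))
cs=max(cv2.findContours(m,0,2)[0],key=cv2.contourArea)
r=cv2.minAreaRect(cs); print(r); P=plane(c,cv2.boxPoints(r),.012); print(P.round(4), np.linalg.norm(np.diff(P,axis=0),axis=1))
# labels on lids
w=((hsv[...,2]>225)&(hsv[...,1]<60)).astype(np.uint8); w[:,:275]=0;w[:,425:]=0;w[:140]=0;w[196:]=0
for k in cv2.findContours(w,0,2)[0]:
    if cv2.contourArea(k)>100: r=cv2.minAreaRect(k); print(r,plane(c,[r[0]],.061).round(4))
E
```

```text
((350.16131591796875, 163.61839294433594), (139.36634826660156, 53.16014862060547), 1.7714698314666748)
[[ 0.459   0.151   0.012 ]
 [ 0.6163  0.1542  0.012 ]
 [ 0.6178 -0.249   0.012 ]
 [ 0.4598 -0.2422  0.012 ]] [0.15730006 0.40317902 0.15809516]
((398.5, 162.0), (18.0, 11.0), 90.0) [[ 0.5324 -0.1763  0.061 ]]
((354.5, 161.0), (18.0, 11.0), 90.0) [[ 0.5309 -0.0547  0.061 ]]
```

View pics/crop1.png

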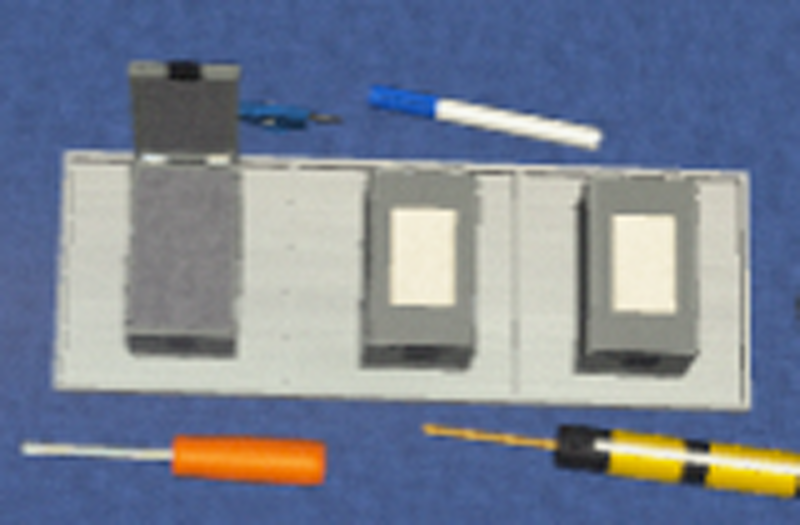

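The crop confirms it: the left case is open, with its lid upright beyond it and the catch at crop (185,70), and the middle and right cases are shut with cream labels. Next I'll turn the corners into points.

```bash
python3 - <<'E'
from h import *
d=pickle.load(open("cap0.pkl","rb")); c=d["top"]
f=lambda L:(np.array(L,float)+.5)/5-.5+np.array([270,110])
P=plane(c,f([(65,152),(748,172),(748,408),(53,388)]),.012);print("tray",P.round(3).tolist(),P.mean(0).round(4),np.linalg.norm(P-np.roll(P,-1,0),axis=1).round(3))
e=(P[0]+P[3]-P[1]-P[2]);yaw=np.arctan2(-e[0],e[1]);print("yaw",yaw)
F=plane(c,f([(133,166),(240,166),(236,333),(128,333)]),.052);print("foam",F.round(3).tolist(),F.mean(0))
for n,q in(("mid",[(390,207),(456,209),(454,306),(389,304)]),("right",[(612,213),(675,215),(676,313),(613,312)])):
    L=plane(c,f(q),.061);print(n,L.mean(0).round(4), np.linalg.norm(L-np.roll(L,-1,0),axis=1).round(3))
for n,q in(("mid lidbot",[(368,347),(472,349)]),("right",[(587,350),(697,353)])): print(n,plane(c,f(q),.055).round(4).tolist())
print("edge front-bottom mid/right/left z=.004",plane(c,f([(362,368),(470,372),(577,370),(692,375),(126,355),(235,356)]),.004).round(4).tolist())
s=d["scene"]; 
# predicted bay centres in top
T=P.mean(0)*[1,1,0];R=np.array([[np.cos(yaw),-np.sin(yaw)],[np.sin(yaw),np.cos(yaw)]])
for k in(.13,0,-.13): print("bay",T[:2]+R@[0,k])
# lid edge : catch at crop (184,70): height/x on plane y=foam y
o,dd=ray(c,f([(184,66)]));
y=F.mean(0)[1];a=(y-o[1])/dd[0,1];
for z in(.12,.14,.152,.16):print(z,plane(c,f([(184,66)]),z))
for n,q in(("driver",[(22,450),(175,437),(325,440),(325,482)]),("gauge",[(425,430),(560,425),(800,450)]),("mech",[(245,100),(340,120),(305,130)]),("marker",[(370,95),(600,140)])):print(n,plane(c,f(q),.015).round(3).tolist())
print("can top",plane(c,[(245,145)],.122),"tape",plane(c,[(445,171)],.024))
img=s["pixels"][190:280,180:400,::-1];cv2.imwrite("pics/crop2.png",cv2.resize(img,None,fx=3.6,fy=3.6,interpolation=cv2.INTER_CUBIC))
E
```

```text
tray [[0.601, 0.15, 0.012], [0.603, -0.245, 0.012], [0.463, -0.243, 0.012], [0.461, 0.15, 0.012]] [ 0.5321 -0.047   0.012 ] [0.394 0.14  0.393 0.139]
yaw 0.004788997111204023
foam [[0.581, 0.108, 0.052], [0.583, 0.048, 0.052], [0.487, 0.047, 0.052], [0.485, 0.107, 0.052]] [0.53367287 0.07771048 0.052     ]
mid [ 0.5313 -0.0535  0.061 ] [0.037 0.055 0.036 0.055]
right [ 0.5318 -0.176   0.061 ] [0.035 0.056 0.035 0.057]
mid lidbot [[0.4804, -0.025, 0.055], [0.4812, -0.0821, 0.055]]
right [[0.4828, -0.1453, 0.055], [0.4833, -0.2062, 0.055]]
edge front-bottom mid/right/left z=.004 [[0.4808, -0.0242, 0.004], [0.4805, -0.0856, 0.004], [0.4838, -0.1465, 0.004], [0.4831, -0.2124, 0.004], [0.4839, 0.1099, 0.004], [0.4853, 0.048, 0.004]]
bay [0.53150097 0.08301342]
bay [ 0.53212353 -0.04698509]
bay [ 0.5327461 -0.1769836]
0.12 [[0.61570392 0.07966144 0.12      ]]
0.14 [[0.60832055 0.07897909 0.14      ]]
0.152 [[0.60389053 0.07856968 0.152     ]]
0.16 [[0.60093718 0.07829674 0.16      ]]
driver [[0.425, 0.165, 0.015], [0.435, 0.08, 0.015], [0.436, -0.004, 0.015], [0.412, -0.005, 0.015]]
gauge [[0.444, -0.06, 0.015], [0.449, -0.136, 0.015], [0.439, -0.272, 0.015]]
mech [[0.635, 0.047, 0.015], [0.625, -0.008, 0.015], [0.618, 0.012, 0.015]]
marker [[0.64, -0.025, 0.015], [0.618, -0.158, 0.015]]
can top [[0.54770955 0.23974892 0.122     ]] tape [[ 0.52167665 -0.31523117  0.024     ]]
```

View pics/crop2.png

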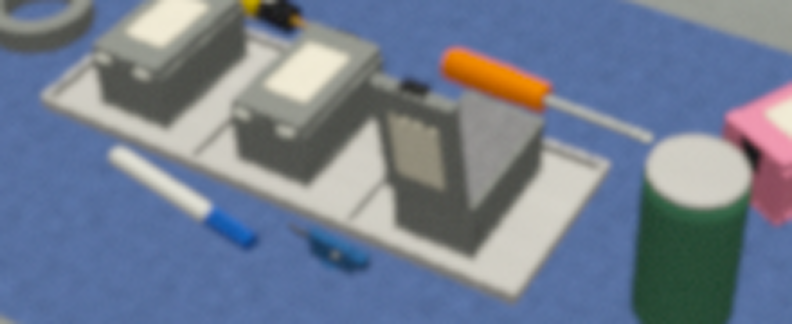

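Tray centre is (0.532, -0.047) with yaw about 0. The case centres are left (0.534, 0.078), middle (0.531, -0.054) and right (0.532, -0.176). Sizes agree with those given, and the left lid edge is near x 0.604, z 0.152. I'll go behind the lid with the fingers shut.

Emit:
arm_command(
  steps=[
    [[30,52,0,0,0,-0.1,1],[60,104,0,0,0,-0.2,1],[90,156,0,0,0,-0.3,1],[120,208,0,0,0,-0.404,1],[150,260,0,0,0,-0.404,1]],
  ],
  newtons=60,
)

```text
time_s: 0.72
tool_pos: [0.4061, -0.3357, 0.2042]
tool_rot: [[1.0, -0.001, -0.0], [-0.001, -1.0, 0.0], [-0.0, -0.0, -1.0]]
force: [0.9, -0.5, 0.7]
grip_width: -0.005
finger_force: 0.0
```

Emit:
arm_command(
  steps=[
    [[32,52,0,0,0,0,1],[64,104,0,0,0,0,1],[96,156,0,0,0,0,1],[128,208,0,0,0,0,1],[160,260,0,0,0,0,1]],
  ],
)

```text
time_s: 1.35
tool_pos: [0.566, -0.076, 0.2042]
tool_rot: [[1.0, -0.0, -0.001], [-0.0, -1.0, -0.0], [-0.001, 0.0, -1.0]]
force: [1.1, -0.3, 0.9]
grip_width: -0.001
finger_force: 0.0
```

Emit:
arm_command(
  steps=[
    [[32,50,0,0,0,0,1],[64,100,0,0,0,0,1],[95,155,0,0,0,0,1],[95,155,0,0,0,0,1]],
  ],
)

```text
time_s: 1.85
tool_pos: [0.6607, 0.0862, 0.2027]
tool_rot: [[1.0, 0.011, -0.002], [0.011, -1.0, 0.006], [-0.002, -0.006, -1.0]]
force: [-0.1, -0.2, -1.5]
grip_width: -0.001
finger_force: 0.0
```

Emit:
arm_command(
  steps=[
    [[0,0,-35,0,0,0,1],[-15,0,-70,0,0,0,1],[-35,0,-70,0,0,0,1],[-55,0,-70,0,0,0,1],[-75,0,-70,0,0,0,1]],
  ],
)

```text
time_s: 2.48
tool_pos: [0.5841, 0.0761, 0.134]
tool_rot: [[1.0, -0.001, -0.001], [-0.001, -1.0, -0.001], [-0.001, 0.001, -1.0]]
force: [-0.3, -0.4, 0.3]
grip_width: 0.001
finger_force: 0.0
```

Emit:
arm_command(
  steps=[
    [[-20,0,-2,0,0,0,1],[-35,0,-9,0,0,0,1],[-47,0,-19,0,0,0,1],[-58,0,-30,0,0,0,1],[-58,0,-30,0,0,0,1]],
  ],
)

```text
time_s: 3.1
tool_pos: [0.5256, 0.0763, 0.1038]
tool_rot: [[1.0, -0.001, -0.003], [-0.001, -1.0, -0.001], [-0.003, 0.001, -1.0]]
force: [-0.0, -0.4, 0.4]
grip_width: -0.003
finger_force: 0.0
```

Emit:
arm_command(
  steps=[
    [[-8,0,-12,0,0,0,1],[-15,0,-24,0,0,0,1],[-18,0,-34,0,0,0,1],[-20,0,-40,0,0,0,1],[-20,0,-42,0,0,0,1]],
  ],
)

```text
time_s: 3.72
tool_pos: [0.5076, 0.0772, 0.0623]
tool_rot: [[1.0, -0.0, 0.0], [-0.0, -1.0, -0.0], [0.0, 0.0, -1.0]]
force: [0.6, 0.7, -0.1]
grip_width: -0.001
finger_force: 0.0
```

```bash
python3 - <<'E'
from h import *
from workcell import arm
s=arm.state();print(s["force"],s["tool_pos"])
c=arm.capture("scene");im=c["pixels"]
cv2.imwrite("pics/lid1.png",cv2.resize(im[150:290,180:400,::-1],None,fx=3.6,fy=3.6,interpolation=cv2.INTER_CUBIC))
E
```

```text
[ 0.60845474  0.66530324 -0.13645709] [0.50760079 0.0772002  0.06229783]
```

View pics/lid1.png

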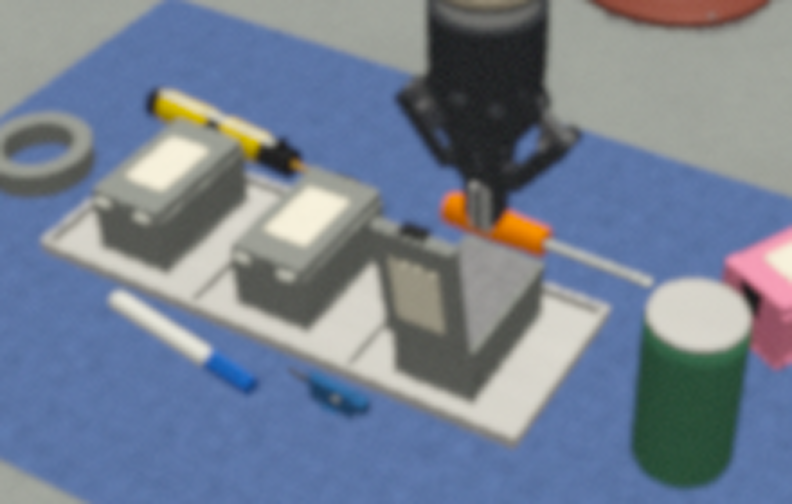

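```bash
python3 - <<'E'
from h import *
from workcell import arm
d=pickle.load(open("cap0.pkl","rb"));s=d["scene"];t=d["top"]
g=lambda p:((np.array(p)-[180,150])*3.6).round(0)
print("tcp",g(proj(s,[arm.state()["tool_pos"]])))
f=lambda L:np.array(L,float)/3.6+[180,150]
print("case3 corners: back bottom-left far corner z=.004", plane(s,f([(398,366),(472,397)]),.004))
print("tray corners z .012",plane(s,f([(515,440),(610,308),(42,240)]),.012))
for n,X in(("hinge ends",[(.584,.108,.052),(.584,.048,.052)]),("lid top 1.57",[(.584,.108,.152),(.584,.048,.152)]),("foam near",[(.484,.108,.052),(.484,.048,.052)])):print(n,g(proj(s,X)).tolist(), proj(t,X).round(1).tolist())
# triangulate catch: top (306.8,123.5), scene crop (413,228)
K=lambda c:np.array([[c["fx"],0,c["cx"]],[0,c["fy"],c["cy"]],[0,0,1]])
o1,d1=ray(t,[(306.5,124)]);o2,d2=ray(s,f([(413,230)]))
A=np.c_[d1[0],-d2[0]];x=np.linalg.lstsq(A,o2-o1,rcond=None)[0];print(o1+d1[0]*x[0],o2+d2[0]*x[1])
E
```

```text
tcp [[484. 254.]]
case3 corners: back bottom-left far corner z=.004 [[0.57821466 0.05077348 0.004     ]
 [0.57863917 0.1082988  0.004     ]]
tray corners z .012 [[ 0.60439064  0.15408632  0.012     ]
 [ 0.46418038  0.15428336  0.012     ]
 [ 0.60314458 -0.23959996  0.012     ]]
hinge ends [[468.0, 350.0], [388.0, 318.0]] [[296.3, 141.7], [317.8, 142.4]]
lid top 1.57 [[468.0, 230.0], [382.0, 199.0]] [[294.8, 129.7], [317.9, 130.4]]
foam near [[540.0, 260.0], [464.0, 232.0]] [[294.7, 176.4], [316.6, 177.1]]
[0.6006346  0.07818532 0.15185464] [0.59996834 0.07955322 0.15165669]
```

```bash
python3 - <<'E'
from h import *
from workcell import arm
s=arm.state();print(s["tool_pos"],s["grip_width"],s["joints"],s["force"])
w=arm.capture("wrist");c=arm.capture("scene");t=arm.capture("top")
print(w["tool_from_camera"],w["fx"],w["D"])
print(proj(c,[s["tool_pos"]]),proj(t,[s["tool_pos"]]))
a=cv2.resize(c["pixels"][170:240,280:350,::-1],(400,400),interpolation=cv2.INTER_CUBIC)
b=cv2.resize(t["pixels"][115:195,270:350,::-1],(400,400),interpolation=cv2.INTER_CUBIC)
e=cv2.resize(w["pixels"][:,:,::-1],(320,200))
o=np.zeros((600,800,3),np.uint8);o[:400,:400]=a;o[:400,400:]=b;o[400:,:320]=e;cv2.imwrite("pics/mix1.png",o)
E
```

```text
[0.50768824 0.07721436 0.0622695 ] 0.002417008861133957 [-0.19939231  0.60380718  0.00876848  1.96871279 -0.00915053  0.56897413
 -1.75558373] [ 0.80834018 -0.48996847  0.24209522]
[[ 1.81041813e-04 -9.63214246e-01 -2.68734595e-01  6.81712543e-02]
 [ 9.99999920e-01  2.70171097e-04 -2.94680524e-04 -3.22648057e-04]
 [ 3.56444799e-04 -2.68734520e-01  9.63214218e-01 -1.69291048e-01]
 [ 0.00000000e+00  0.00000000e+00  0.00000000e+00  1.00000000e+00]] 322.06260982002345 [-0.05353282  0.          0.          0.          0.        ]
[[314.34981359 220.42197792]] [[306.19389619 167.44731269]]
```

View pics/mix1.png

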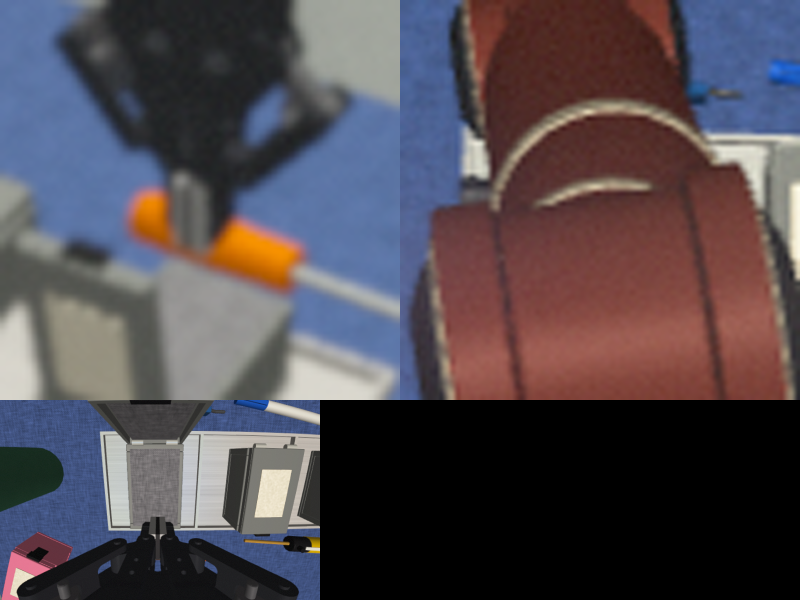

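```bash
python3 - <<'E'
from h import *
from workcell import arm
s=arm.state();w=arm.capture("wrist");M=np.linalg.inv(w["tool_from_camera"])
w["R"]=M[:3,:3];w["t"]=M[:3,3]
for z in(0,-.01,-.019,-.03,-.04):print(z,proj(w,[(0,0,z),(.011,0,z)]).round(0).tolist())
o=cv2.resize(w["pixels"][200:330,230:400,::-1],None,fx=4.5,fy=4.5,interpolation=cv2.INTER_CUBIC);cv2.imwrite("pics/w2.png",o)
E
```

```text
0 [[316.0, 231.0], [316.0, 212.0]]
-0.01 [[316.0, 238.0], [316.0, 218.0]]
-0.019 [[316.0, 245.0], [316.0, 224.0]]
-0.03 [[316.0, 254.0], [316.0, 233.0]]
-0.04 [[316.0, 264.0], [316.0, 242.0]]
```

View pics/w2.png

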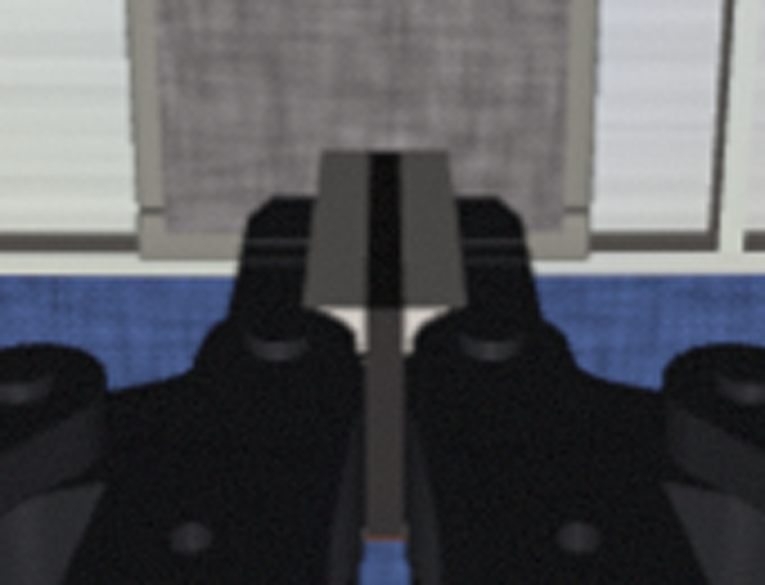

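The tips passed just over the lid: both views show the finger ends about 20 mm behind the stated TCP, so the lid hasn't moved. I'll go back over it and push lower.

Emit:
arm_command(
  steps=[
    [[0,0,60,0,0,0,1],[0,0,120,0,0,0,1],[45,0,150,0,0,0,1],[100,0,150,0,0,0,1],[152,0,140,0,0,0,1]],
  ],
)

```text
time_s: 4.6
tool_pos: [0.6621, 0.0775, 0.2048]
tool_rot: [[1.0, -0.0, 0.005], [-0.0, -1.0, 0.001], [0.005, -0.001, -1.0]]
force: [0.2, 0.3, -0.4]
grip_width: 0.001
finger_force: 0.0
```

```bash
python3 - <<'E'
from h import *
from workcell import arm
w=arm.capture("wrist");M=np.linalg.inv(w["tool_from_camera"]);w["R"]=M[:3,:3];w["t"]=M[:3,3]
# pose then: TCP (.5077,.0772,.0623)
print("near foam edge predicted (seen y~255):",proj(w,[(-.0237,0,.0103)]),"tray near edge z.012 x.463 (seen y~260):",proj(w,[(-.0447,0,.050)]))
print(arm.state()["tool_pos"])
E
```

```text
near foam edge predicted (seen y~255): [[315.60187548 260.31378047]] tray near edge z.012 x.463 (seen y~260): [[315.50638149 261.14512785]]
[0.66686986 0.07648107 0.19958355]
```

Emit:
arm_command(
  steps=[
    [[0,0,-50,0,0,0,1],[0,0,-96,0,0,0,1],[-25,0,-96,0,0,0,1],[-50,0,-96,0,0,0,1],[-75,0,-96,0,0,0,1]],
  ],
)

```text
time_s: 5.28
tool_pos: [0.5839, 0.0772, 0.1065]
tool_rot: [[1.0, -0.0, 0.001], [-0.0, -1.0, 0.0], [0.001, -0.0, -1.0]]
force: [0.0, -0.1, -0.9]
grip_width: 0.001
finger_force: 0.3
```

Emit:
arm_command(
  steps=[
    [[-15,0,0,0,0,0,1],[-26,0,0,0,0,0,1],[-42,0,-10,0,0,0,1],[-56,0,-20,0,0,0,1],[-64,0,-30,0,0,0,1]],
  ],
)

```text
time_s: 5.9
tool_pos: [0.5199, 0.0774, 0.0763]
tool_rot: [[1.0, -0.0, 0.0], [-0.0, -1.0, 0.0], [0.0, -0.0, -1.0]]
force: [1.0, -0.4, -0.8]
grip_width: 0.002
finger_force: 0.2
```

Emit:
arm_command(
  steps=[
    [[-4,0,-4,0,0,0,1],[-8,0,-8,0,0,0,1],[-10,0,-12,0,0,0,1],[-10,0,-12,0,0,0,1]],
  ],
)

```text
time_s: 6.4
tool_pos: [0.5102, 0.0773, 0.0642]
tool_rot: [[1.0, -0.0, -0.001], [-0.0, -1.0, -0.0], [-0.001, 0.0, -1.0]]
force: [0.9, 0.1, 0.3]
grip_width: -0.001
finger_force: 0.0
```

```bash
python3 - <<'E'
from h import *
from workcell import arm
c=arm.capture("scene");s=arm.state();print(s["tool_pos"],s["force"])
w=arm.capture("wrist")
o=np.zeros((560,800,3),np.uint8);o[:,:560]=cv2.resize(c["pixels"][160:260,270:370,::-1],(560,560),interpolation=cv2.INTER_CUBIC);o[:150,560:]=cv2.resize(w["pixels"][:,:,::-1],(240,150));cv2.imwrite("pics/lid2.png",o)
E
```

```text
[0.51047439 0.07729922 0.06441981] [ 0.25203021  0.48726903 -0.23434997]
```

View pics/lid2.png

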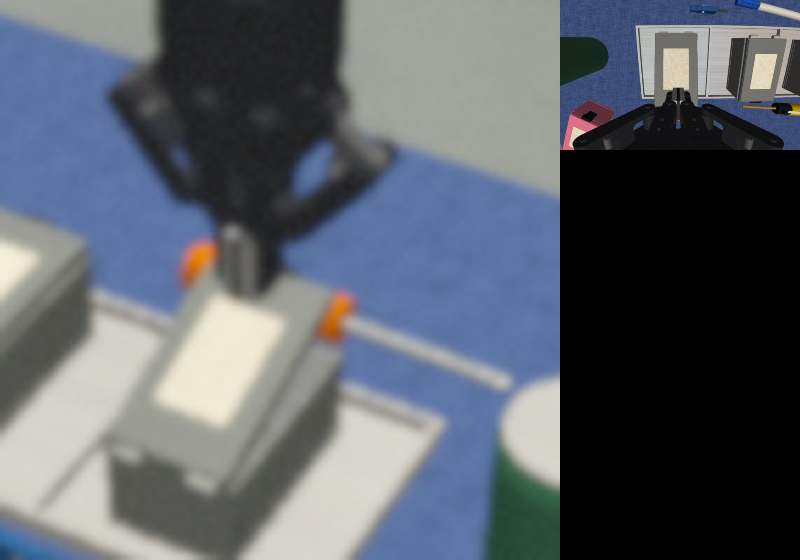

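The lid is nearly down, about 15° open, with the finger on it at (240,285). Pressing it shut in small steps.

Emit:
arm_command(
  steps=[
    [[0,0,-5,0,0,0,1],[0,0,-10,0,0,0,1],[0,0,-15,0,0,0,1],[0,0,-18,0,0,0,1],[0,0,-18,0,0,0,1]],
  ],
)

```text
time_s: 7.12
tool_pos: [0.5102, 0.0773, 0.0462]
tool_rot: [[1.0, -0.0, -0.001], [-0.0, -1.0, -0.0], [-0.001, 0.0, -1.0]]
force: [0.2, 1.0, -0.2]
grip_width: 0.003
finger_force: 0.0
```

Emit:
arm_command(
  steps=[
    [[0,0,-2,0,0,0,1],[0,0,-3,0,0,0,1],[0,0,-3,0,0,0,1]],
  ],
)

```text
time_s: 7.5
tool_pos: [0.5104, 0.0773, 0.0435]
tool_rot: [[1.0, -0.0, 0.0], [-0.0, -1.0, 0.0], [0.0, -0.0, -1.0]]
force: [-0.9, 0.4, 0.1]
grip_width: 0.001
finger_force: 0.0
```

Emit:
arm_command(
  steps=[
    [[0,0,-2,0,0,0,1],[0,0,-4,0,0,0,1],[0,0,-4,0,0,0,1]],
  ],
)

```text
time_s: 7.88
tool_pos: [0.5103, 0.0773, 0.0393]
tool_rot: [[1.0, -0.0, -0.0], [-0.0, -1.0, 0.0], [-0.0, -0.0, -1.0]]
force: [0.8, 0.1, -0.2]
grip_width: -0.006
finger_force: 0.0
```

Emit:
arm_command(
  steps=[
    [[0,0,-2,0,0,0,1],[0,0,-3,0,0,0,1],[0,0,-3,0,0,0,1]],
  ],
)

```text
time_s: 8.25
tool_pos: [0.5104, 0.0773, 0.0364]
tool_rot: [[1.0, -0.0, -0.0], [-0.0, -1.0, 0.0], [-0.0, -0.0, -1.0]]
force: [0.9, -0.0, -0.2]
grip_width: 0.0
finger_force: 0.0
```

Emit:
arm_command(
  steps=[
    [[0,0,-2,0,0,0,1],[0,0,-3,0,0,0,1],[0,0,-3,0,0,0,1]],
  ],
)

```text
time_s: 8.62
tool_pos: [0.5104, 0.0773, 0.0342]
tool_rot: [[1.0, -0.0, 0.0], [-0.0, -1.0, 0.0], [0.0, -0.0, -1.0]]
force: [-1.6, 0.2, 5.8]
grip_width: 0.002
finger_force: 2.9
```

```bash
python3 - <<'E'
from h import *
from workcell import arm
s=arm.state();print(s["tool_pos"],s["force"],s["joint_torque"])
w=arm.capture("wrist");c=arm.capture("scene")
o=np.zeros((560,800,3),np.uint8);o[:,:560]=cv2.resize(c["pixels"][180:250,280:350,::-1],(560,560),interpolation=cv2.INTER_CUBIC);o[:240,560:]=cv2.resize(w["pixels"][180:300,250:370,::-1],(240,240));cv2.imwrite("pics/lid3.png",o)
E
```

```text
[0.51043775 0.07732705 0.03416049] [-1.62041244  0.19201523  5.81790589] [ 2.68748909e-02 -3.80020845e+01  5.49916495e-01 -9.15649563e+00
  1.70235999e-02 -4.07243064e-01  1.89821935e-04]
```

View pics/lid3.png

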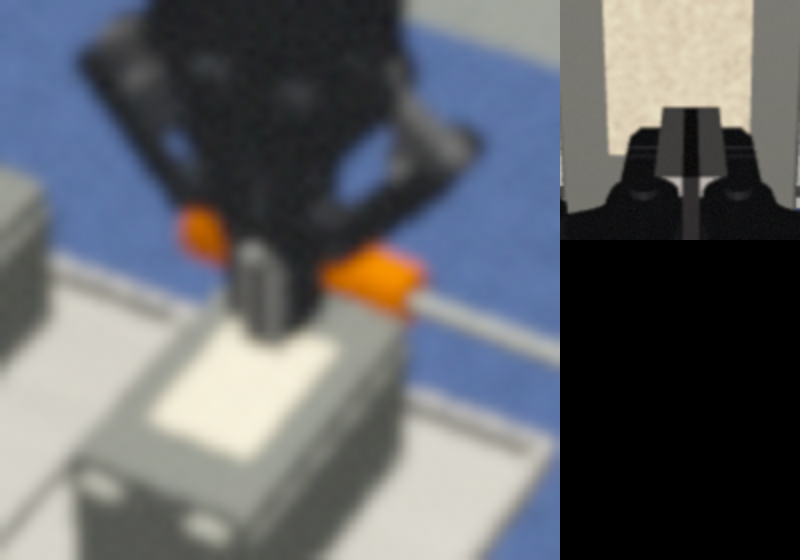

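The lid lies flush (finger at (270,335)) and contact force has started. That puts the real tips about 27 mm short of the TCP. I'll press harder to snap the catch.

Emit:
arm_command(
  steps=[
    [[0,0,-1.5,0,0,0,1],[0,0,-1.5,0,0,0,1],[0,0,-1.5,0,0,0,1]],
  ],
)

```text
time_s: 9.1
tool_pos: [0.5105, 0.0773, 0.0339]
tool_rot: [[1.0, -0.0, 0.001], [-0.0, -1.0, 0.0], [0.001, -0.0, -1.0]]
force: [-4.0, -1.3, 14.9]
grip_width: 0.002
finger_force: 7.4
```

Emit:
arm_command(
  steps=[
    [[0,0,-1,0,0,0,1],[0,0,-1,0,0,0,1]],
  ],
)

```text
time_s: 9.35
tool_pos: [0.5105, 0.0774, 0.0337]
tool_rot: [[1.0, -0.0, 0.001], [-0.0, -1.0, 0.0], [0.001, -0.0, -1.0]]
force: [-4.6, -1.2, 21.2]
grip_width: 0.003
finger_force: 10.4
```

The motion has stopped while force rises, so the lid is hard shut. One last press, then open, move over the left case and go down carefully.

Emit:
arm_command(
  steps=[
    [[0,0,-1,0,0,0,1],[0,0,0,0,0,0,1],[0,0,60,0,0,0,0.2],[24,0,90,0,0,0,-0.8],[24,0,90,0,0,0,-0.8]],
  ],
)

```text
time_s: 9.98
tool_pos: [0.5381, 0.0775, 0.1237]
tool_rot: [[1.0, -0.001, 0.008], [-0.001, -1.0, 0.001], [0.008, -0.001, -1.0]]
force: [-0.3, 1.2, -0.8]
grip_width: 0.634
finger_force: 0.0
```

Emit:
arm_command(
  steps=[
    [[0,0,0,0,0,0,-0.8],[0,0,0,0,0,0,-0.8],[0,0,-40,0,0,0,-0.8],[0,0,-80,0,0,0,-0.8],[0,0,-80,0,0,0,-0.8]],
  ],
)

```text
time_s: 10.6
tool_pos: [0.5306, 0.0768, 0.0377]
tool_rot: [[1.0, 0.0, -0.009], [0.0, -1.0, -0.002], [-0.009, 0.002, -1.0]]
force: [0.1, 0.4, 0.4]
grip_width: 0.9
finger_force: 0.0
```

```bash
python3 - <<'E'
from h import *
from workcell import arm
s=arm.state();print(s["tool_pos"],s["force"],s["grip_width"])
w=arm.capture("wrist");c=arm.capture("scene")
o=np.zeros((560,800,3),np.uint8);o[:,:560]=cv2.resize(c["pixels"][170:250,270:350,::-1],(560,560),interpolation=cv2.INTER_CUBIC);o[:150,560:]=cv2.resize(w["pixels"][:,:,::-1],(240,150));cv2.imwrite("pics/g1.png",o)
cv2.imwrite("pics/w_g1.png",w["pixels"][:,:,::-1])
E
```

```text
[0.5305889  0.07684099 0.03768528] [0.10872051 0.40893346 0.44549334] 0.8996198244764341
```

Emit:
arm_command(
  steps=[
    [[0,0,-14,0,0,0,-0.8],[0,0,-28,0,0,0,-0.8],[0,0,-36,0,0,0,-0.8],[0,0,-36,0,0,0,-0.8]],
  ],
)

```text
time_s: 11.2
tool_pos: [0.5338, 0.0772, 0.0043]
tool_rot: [[1.0, -0.0, -0.002], [-0.0, -1.0, -0.0], [-0.002, 0.0, -1.0]]
force: [0.5, -0.4, -0.2]
grip_width: 0.899
finger_force: 0.0
```

Emit:
arm_command(
  steps=[
    [[0,0,-5,0,0,0,-0.8],[0,0,-10,0,0,0,-0.8],[0,0,-10,0,0,0,-0.8]],
  ],
)

```text
time_s: 11.58
tool_pos: [0.5341, 0.0773, -0.0053]
tool_rot: [[1.0, -0.0, -0.001], [-0.0, -1.0, -0.0], [-0.001, 0.0, -1.0]]
force: [0.7, -0.4, -0.4]
grip_width: 0.9
finger_force: 0.0
```

Emit:
arm_command(
  steps=[
    [[0,0,-3,0,0,0,-0.8],[0,0,-6,0,0,0,-0.8],[0,0,-8,0,0,0,-0.8],[0,0,-8,0,0,0,-0.8]],
  ],
)

```text
time_s: 12.08
tool_pos: [0.5342, 0.0773, -0.0132]
tool_rot: [[1.0, -0.0, -0.0], [-0.0, -1.0, -0.0], [-0.0, 0.0, -1.0]]
force: [-0.5, 0.8, -0.7]
grip_width: 0.898
finger_force: 0.0
```

Emit:
arm_command(
  steps=[
    [[0,0,0,0,0,0,0.2],[0,0,0,0,0,0,0.2],[0,0,0,0,0,0,0.2],[0,0,0,0,0,0,0.2]],
  ],
  newtons=80,
)

```text
time_s: 12.58
tool_pos: [0.5349, 0.0781, -0.0124]
tool_rot: [[1.0, 0.0, 0.001], [0.0, -1.0, 0.001], [0.001, -0.001, -1.0]]
force: [-1.1, 0.9, 6.1]
grip_width: 0.713
finger_force: 88.7
```

```bash
python3 - <<'E'
from h import *
from workcell import arm
s=arm.state();print(s["tool_pos"],s["force"],s["ft_torque"],s["grip_width"],s["finger_force"])
w=arm.capture("wrist");c=arm.capture("scene")
o=np.zeros((560,800,3),np.uint8);o[:,:560]=cv2.resize(c["pixels"][170:250,270:350,::-1],(560,560),interpolation=cv2.INTER_CUBIC);o[:150,560:]=cv2.resize(w["pixels"][:,:,::-1],(240,150));cv2.imwrite("pics/g1.png",o)
E
```

```text
[ 0.53491801  0.07810575 -0.01240799] [-1.07354115  0.8806318   6.09403082] [0.50002828 0.18627808 0.00738943] 0.7129401881852535 88.69141459465027
```

Emit:
arm_command(
  steps=[
    [[0,0,8,0,0,0,0.2],[0,0,25,0,0,0,0.2],[0,0,50,0,0,0,0.2],[0,0,50,0,0,0,0.2]],
  ],
  newtons=100,
)

```text
time_s: 13.18
tool_pos: [0.5359, 0.0771, 0.0389]
tool_rot: [[1.0, -0.001, 0.004], [-0.001, -1.0, 0.0], [0.004, -0.0, -1.0]]
force: [1.0, 0.6, -4.4]
grip_width: 0.712
finger_force: 109.2
```

```bash
cat >> h.py <<'E'
def rd(arm,n=6):
    F=[];
    for _ in range(n):
        c=arm.capture("wrist"); s=arm.state();F.append(np.r_[s["force"],s["ft_torque"]])
    F=np.array(F);print("t",s["time_s"],"pos",s["tool_pos"].round(4),"grip",round(s["grip_width"],3),round(s["finger_force"],1));print("F/T mean",F.mean(0).round(3),"sd",F.std(0).round(3))
    return c
E
python3 - <<'E'
from h import *
from workcell import arm
rd(arm);c=arm.capture("scene");w=arm.capture("wrist")
o=np.zeros((560,800,3),np.uint8);o[:,:560]=cv2.resize(c["pixels"][150:250,270:370,::-1],(560,560),interpolation=cv2.INTER_CUBIC);o[:150,560:]=cv2.resize(w["pixels"][:,:,::-1],(240,150));cv2.imwrite("pics/g2.png",o)
E
```

```text
t 13.475 pos [0.5336 0.0772 0.0361] grip 0.713 109.2
F/T mean [-4.560e-01  6.300e-02 -4.713e+00  1.800e-02  2.500e-02  1.000e-03] sd [0.898 0.3   0.274 0.014 0.032 0.023]
```

View pics/g2.png

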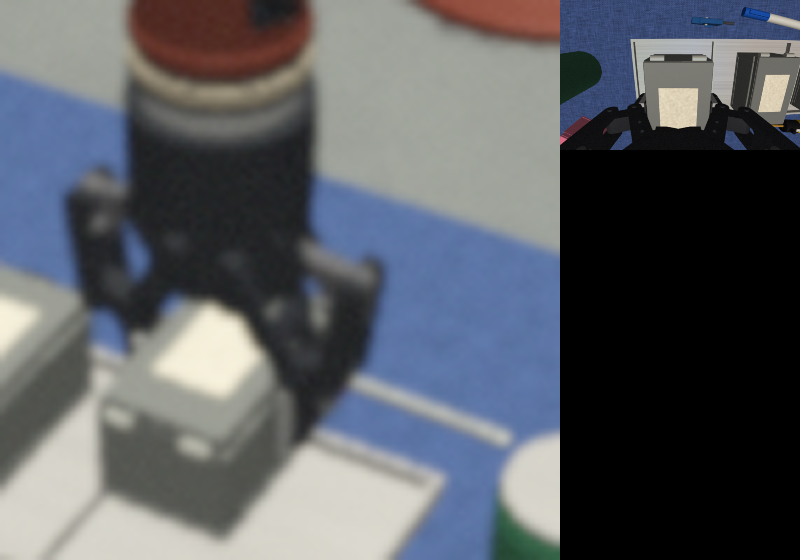

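The left case is held level with its lid shut and weighs about 480 g. Lift it, shake it along its length, then tilt slightly each way. A free ball shifts the wrist moment by about 0.09 N m beyond the rigid share.

Emit:
arm_command(
  steps=[
    [[0,0,60,0,0,0,0.2],[0,0,120,0,0,0,0.2],[0,0,120,0,0,0,0.2],[35,0,120,0,0,0,0.2],[-25,0,120,0,0,0,0.2]],
  ],
)

```text
time_s: 14.2
tool_pos: [0.5165, 0.0774, 0.1539]
tool_rot: [[1.0, -0.002, 0.006], [-0.002, -1.0, -0.0], [0.006, 0.0, -1.0]]
force: [-1.7, 0.1, -4.1]
grip_width: 0.712
finger_force: 117.0
```

Emit:
arm_command(
  steps=[
    [[60,0,0,0,0,0,0.2],[0,0,0,0,0,0,0.2],[60,0,0,0,0,0,0.2],[0,0,0,0,0,0,0.2],[60,0,0,0,0,0,0.2]],
  ],
)

```text
time_s: 14.82
tool_pos: [0.5136, 0.0697, 0.1337]
tool_rot: [[0.995, 0.003, -0.102], [0.001, -1.0, -0.015], [-0.102, 0.015, -0.995]]
force: [-12.6, -2.5, -19.7]
grip_width: 0.714
finger_force: 123.4
```

Emit:
arm_command(
  steps=[
    [[-60,0,0,0,0,0,0.2],[0,0,0,0,0,0,0.2],[-60,0,0,0,0,0,0.2],[-35,0,0,0,0,0,0.2],[-35,0,0,0,0.12,0,0.2]],
  ],
)

```text
time_s: 15.45
tool_pos: [0.5307, 0.0772, 0.1545]
tool_rot: [[0.992, 0.001, -0.129], [0.001, -1.0, -0.001], [-0.129, 0.001, -0.992]]
force: [1.4, 1.0, -3.2]
grip_width: 0.703
finger_force: 123.7
```

Emit:
arm_command(
  steps=[
    [[0,0,0,0,0,0,0.2],[0,0,0,0,0,0,0.2],[0,0,0,0,0,0,0.2],[0,0,0,0,0,0,0.2]],
  ],
)

```text
time_s: 15.95
tool_pos: [0.5338, 0.0774, 0.1572]
tool_rot: [[0.993, 0.0, -0.12], [0.0, -1.0, 0.0], [-0.12, -0.0, -0.993]]
force: [-0.6, 0.4, -4.4]
grip_width: 0.712
finger_force: 123.5
```

```bash
python3 - <<'E'
from h import *
from workcell import arm
rd(arm,12);print(arm.state()["tool_rot"].round(3).tolist())
E
```

```text
t 16.55 pos [0.5344 0.0773 0.157 ] grip 0.709 123.5
F/T mean [-1.370e-01 -1.060e-01 -4.448e+00  1.100e-02 -1.910e-01 -4.000e-03] sd [0.306 0.472 0.446 0.026 0.029 0.02 ]
[[0.993, -0.0, -0.12], [-0.0, -1.0, 0.0], [-0.12, -0.0, -0.993]]
```

Emit:
arm_command(
  steps=[
    [[0,0,0,0,-0.12,0,0.2],[0,0,0,0,-0.24,0,0.2],[0,0,0,0,-0.24,0,0.2],[0,0,0,0,-0.24,0,0.2],[0,0,0,0,-0.24,0,0.2]],
  ],
)

```text
time_s: 17.18
tool_pos: [0.5359, 0.0773, 0.1571]
tool_rot: [[0.993, -0.001, 0.12], [-0.001, -1.0, 0.0], [0.12, -0.0, -0.993]]
force: [-1.0, 0.8, -4.8]
grip_width: 0.712
finger_force: 123.7
```

```bash
python3 - <<'E'
from h import *
from workcell import arm
rd(arm,12);print(arm.state()["tool_rot"].round(3).tolist())
E
```

```text
t 17.775 pos [0.5344 0.0773 0.157 ] grip 0.711 123.7
F/T mean [-6.200e-02 -3.790e-01 -4.238e+00 -2.000e-03  2.030e-01 -1.100e-02] sd [0.529 0.398 0.552 0.014 0.039 0.037]
[[0.993, -0.0, 0.12], [-0.0, -1.0, 0.0], [0.12, -0.0, -0.993]]
```

The left case swings 0.394 N m over 0.24 rad at about 4.45 N. Keep that as a reference and set it down.

Emit:
arm_command(
  steps=[
    [[0,0,0,0,0.12,0,0.2],[0,0,-50,0,0.12,0,0.2],[0,0,-100,0,0.12,0,0.2],[0,0,-150,0,0.12,0,0.2],[0,0,-150,0,0.12,0,0.2]],
  ],
)

```text
time_s: 18.4
tool_pos: [0.531, 0.0768, 0.0037]
tool_rot: [[1.0, 0.0, -0.009], [-0.0, -1.0, -0.002], [-0.009, 0.002, -1.0]]
force: [-0.4, 0.3, -4.3]
grip_width: 0.706
finger_force: 123.1
```

Emit:
arm_command(
  steps=[
    [[0,0,0,0,0,0,0.2],[0,0,-8,0,0,0,0.2],[0,0,-15,0,0,0,0.2],[0,0,-18,0,0,0,0.2],[0,0,-19,0,0,0,0.2]],
  ],
)

```text
time_s: 19.02
tool_pos: [0.5343, 0.0773, -0.0121]
tool_rot: [[1.0, -0.0, -0.0], [-0.0, -1.0, 0.0], [-0.0, -0.0, -1.0]]
force: [-0.4, -0.1, -3.6]
grip_width: 0.707
finger_force: 123.3
```

Emit:
arm_command(
  steps=[
    [[0,0,0,0,0,0,0.2],[0,0,0,0,0,0,0.2]],
  ],
)

```text
time_s: 19.27
tool_pos: [0.5345, 0.0773, -0.0119]
tool_rot: [[1.0, -0.0, 0.0], [-0.0, -1.0, 0.0], [0.0, -0.0, -1.0]]
force: [0.3, 0.6, -4.6]
grip_width: 0.71
finger_force: 123.3
```

Emit:
arm_command(
  steps=[
    [[0,0,-1,0,0,0,0.2],[0,0,-1,0,0,0,0.2],[0,0,-1,0,0,0,-0.8],[0,0,-1,0,0,0,-0.8],[0,0,-1,0,0,0,-0.8]],
  ],
)

```text
time_s: 19.9
tool_pos: [0.5348, 0.0774, -0.013]
tool_rot: [[1.0, -0.0, 0.001], [-0.0, -1.0, 0.0], [0.001, -0.0, -1.0]]
force: [-1.1, 0.1, -0.4]
grip_width: 0.899
finger_force: 0.0
```

Emit:
arm_command(
  steps=[
    [[0,0,30,0,0,0,-0.8],[0,0,80,0,0,0,-0.8],[-2,-50,90,0,0,0,-0.8],[-3,-100,90,0,0,0,-0.8],[-3,-131,90,0,0,0,-0.8]],
  ],
)

```text
time_s: 20.52
tool_pos: [0.5313, -0.057, 0.0774]
tool_rot: [[1.0, -0.003, 0.001], [-0.003, -1.0, -0.002], [0.001, 0.002, -1.0]]
force: [-0.3, 0.1, -0.8]
grip_width: 0.902
finger_force: 0.0
```

Emit:
arm_command(
  steps=[
    [[0,0,0,0,0,0,-0.8],[0,0,-40,0,0,0,-0.8],[0,0,-70,0,0,0,-0.8],[0,0,-90,0,0,0,-0.8],[0,0,-90,0,0,0,-0.8]],
  ],
)

```text
time_s: 21.15
tool_pos: [0.5302, -0.0517, -0.0144]
tool_rot: [[1.0, 0.002, -0.004], [0.002, -1.0, 0.001], [-0.004, -0.002, -1.0]]
force: [1.1, 0.2, -0.3]
grip_width: 0.898
finger_force: 0.0
```

```bash
python3 - <<'E'
from h import *
from workcell import arm
s=arm.state();print(s["time_s"],s["tool_pos"],s["force"],s["ft_torque"])
c=arm.capture("scene");d=pickle.load(open("cap0.pkl","rb"))
# left case label in scene, cream mask (lid top z=.061)
hsv=cv2.cvtColor(c["pixels"],cv2.COLOR_RGB2HSV)
for lo in(150,180):
  m=((hsv[...,2]>lo)&(hsv[...,1]>15)&(hsv[...,1]<70)&(hsv[...,0]<35)).astype(np.uint8)
  for k in cv2.findContours(m,0,2)[0]:
    if cv2.contourArea(k)>40:
        r=cv2.minAreaRect(k);p=plane(c,[r[0]],.061)[0]
        if .4<p[0]<.65 and -.3<p[1]<.2:print(lo,r[0],r[1],p.round(4), [q.round(3).tolist() for q in plane(c,cv2.boxPoints(r),.061)[:,:2]])
E
```

```text
21.15 [ 0.5302428  -0.05166344 -0.01440964] [ 1.0515587   0.21646754 -0.28296953] [ 0.01189617 -0.06007859  0.05370196]
150 (308.30316162109375, 226.86651611328125) (16.41321563720703, 25.628828048706055) [0.5341 0.0753 0.061 ] [[0.563, 0.052], [0.482, 0.053], [0.504, 0.099], [0.582, 0.096]]
150 (262.2500305175781, 212.25001525878906) (14.849241256713867, 16.970561981201172) [ 0.5433 -0.0517  0.061 ] [[0.559, -0.074], [0.505, -0.076], [0.527, -0.029], [0.579, -0.029]]
150 (226.0352783203125, 195.04116821289062) (12.473502159118652, 23.428489685058594) [ 0.5319 -0.1745  0.061 ] [[0.558, -0.196], [0.482, -0.198], [0.505, -0.153], [0.579, -0.153]]
180 (308.6966857910156, 227.16390991210938) (14.340131759643555, 22.40645408630371) [0.5345 0.0767 0.061 ] [[0.562, 0.058], [0.49, 0.056], [0.507, 0.096], [0.576, 0.096]]
180 (262.25, 211.75) (12.727920532226562, 14.849242210388184) [ 0.5416 -0.0528  0.061 ] [[0.556, -0.072], [0.508, -0.073], [0.527, -0.033], [0.573, -0.033]]
180 (225.92942810058594, 194.91766357421875) (11.497314453125, 21.909976959228516) [ 0.5316 -0.1751  0.061 ] [[0.556, -0.195], [0.485, -0.197], [0.506, -0.155], [0.575, -0.155]]
```

The left case is back in place: its label sits on the lid plane at (0.534, 0.077). Now the middle case.

Emit:
arm_command(
  steps=[
    [[0,0,0,0,0,0,0.2],[0,0,0,0,0,0,0.2],[0,0,0,0,0,0,0.2],[0,0,10,0,0,0,0.2],[0,0,50,0,0,0,0.2]],
  ],
)

```text
time_s: 21.82
tool_pos: [0.5284, -0.0539, 0.0355]
tool_rot: [[1.0, -0.0, -0.007], [-0.0, -1.0, 0.0], [-0.007, -0.0, -1.0]]
force: [0.5, -0.1, -3.9]
grip_width: 0.709
finger_force: 109.7
```

Emit:
arm_command(
  steps=[
    [[0,0,60,0,0,0,0.2],[0,0,120,0,0,0,0.2],[0,0,120,0,0,0,0.2],[35,0,120,0,0,0,0.2],[-25,0,120,0,0,0,0.2]],
  ],
)

```text
time_s: 22.45
tool_pos: [0.5136, -0.0534, 0.1542]
tool_rot: [[1.0, 0.001, 0.006], [0.001, -1.0, 0.0], [0.006, -0.0, -1.0]]
force: [-2.7, 0.5, -4.9]
grip_width: 0.714
finger_force: 111.2
```

Emit:
arm_command(
  steps=[
    [[60,0,0,0,0,0,0.2],[0,0,0,0,0,0,0.2],[60,0,0,0,0,0,0.2],[0,0,0,0,0,0,0.2],[60,0,0,0,0,0,0.2]],
  ],
)

```text
time_s: 23.08
tool_pos: [0.5053, -0.0519, 0.1324]
tool_rot: [[0.994, -0.003, -0.11], [-0.002, -1.0, 0.005], [-0.11, -0.005, -0.994]]
force: [-19.1, 0.7, -15.4]
grip_width: 0.707
finger_force: 111.6
```

Emit:
arm_command(
  steps=[
    [[-60,0,0,0,0,0,0.2],[0,0,0,0,0,0,0.2],[-60,0,0,0,0,0,0.2],[-35,0,0,0,0,0,0.2],[-35,0,0,0,0.12,0,0.2]],
  ],
)

```text
time_s: 23.7
tool_pos: [0.5272, -0.0541, 0.1546]
tool_rot: [[0.992, -0.001, -0.13], [-0.001, -1.0, 0.0], [-0.13, 0.0, -0.992]]
force: [1.5, -0.4, -4.5]
grip_width: 0.709
finger_force: 112.0
```

Emit:
arm_command(
  steps=[
    [[0,0,0,0,0,0,0.2],[0,0,0,0,0,0,0.2],[0,0,0,0,0,0,0.2],[0,0,0,0,0,0,0.2]],
  ],
)

```text
time_s: 24.2
tool_pos: [0.5308, -0.0538, 0.1572]
tool_rot: [[0.993, -0.0, -0.12], [-0.0, -1.0, 0.0], [-0.12, 0.0, -0.993]]
force: [-0.6, 0.6, -3.5]
grip_width: 0.712
finger_force: 112.0
```

```bash
python3 - <<'E'
from h import *
from workcell import arm
rd(arm,12);print(arm.state()["tool_rot"].round(3).tolist())
E
```

```text
t 24.8 pos [ 0.5314 -0.0537  0.157 ] grip 0.712 112.0
F/T mean [-5.900e-02  1.320e-01 -3.975e+00  1.000e-03 -2.310e-01 -6.000e-03] sd [0.601 0.379 0.555 0.031 0.059 0.024]
[[0.993, -0.0, -0.12], [-0.0, -1.0, 0.0], [-0.12, -0.0, -0.993]]
```

Emit:
arm_command(
  steps=[
    [[0,0,0,0,-0.12,0,0.2],[0,0,0,0,-0.24,0,0.2],[0,0,0,0,-0.24,0,0.2],[0,0,0,0,-0.24,0,0.2],[0,0,0,0,-0.24,0,0.2]],
  ],
)

```text
time_s: 25.42
tool_pos: [0.533, -0.0536, 0.1572]
tool_rot: [[0.993, 0.0, 0.121], [0.0, -1.0, 0.0], [0.121, -0.0, -0.993]]
force: [0.1, -0.1, -4.2]
grip_width: 0.716
finger_force: 112.0
```

```bash
python3 - <<'E'
from h import *
from workcell import arm
rd(arm,12);print(arm.state()["tool_rot"].round(3).tolist())
E
```

```text
t 26.025 pos [ 0.5314 -0.0537  0.157 ] grip 0.713 112.0
F/T mean [-3.990e-01  0.000e+00 -4.001e+00  3.000e-03  2.130e-01 -1.300e-02] sd [0.479 0.349 0.281 0.021 0.041 0.025]
[[0.993, -0.0, 0.12], [-0.0, -1.0, 0.0], [0.12, -0.0, -0.993]]
```

The middle case gives 0.444 N m at 3.99 N, an effective lever of 0.46 m against 0.38 m for the left. The left falls short by about 0.09 N m, which is what the ball would cause. Set the middle down and check the right.

Emit:
arm_command(
  steps=[
    [[0,0,0,0,0.12,0,0.2],[0,0,-50,0,0.12,0,0.2],[0,0,-100,0,0.12,0,0.2],[0,0,-150,0,0.12,0,0.2],[0,0,-150,0,0.12,0,0.2]],
  ],
)

```text
time_s: 26.65
tool_pos: [0.528, -0.0533, 0.0037]
tool_rot: [[1.0, 0.0, -0.009], [0.0, -1.0, 0.001], [-0.009, -0.001, -1.0]]
force: [-0.5, -0.3, -3.6]
grip_width: 0.714
finger_force: 112.5
```

Emit:
arm_command(
  steps=[
    [[0,0,0,0,0,0,0.2],[0,0,-8,0,0,0,0.2],[0,0,-15,0,0,0,0.2],[0,0,-18,0,0,0,0.2],[0,0,-20,0,0,0,0.2]],
  ],
)

```text
time_s: 27.28
tool_pos: [0.5313, -0.0537, -0.0116]
tool_rot: [[1.0, -0.0, -0.0], [-0.0, -1.0, 0.0], [-0.0, -0.0, -1.0]]
force: [-5.4, -0.2, 18.7]
grip_width: 0.709
finger_force: 115.7
```

Emit:
arm_command(
  steps=[
    [[0,0,0,0,0,0,0.2],[0,0,0,0,0,0,0.2]],
  ],
)

```text
time_s: 27.52
tool_pos: [0.5314, -0.0537, -0.0116]
tool_rot: [[1.0, -0.0, 0.0], [-0.0, -1.0, 0.0], [0.0, -0.0, -1.0]]
force: [-3.4, 0.0, 6.4]
grip_width: 0.711
finger_force: 114.2
```

Emit:
arm_command(
  steps=[
    [[0,0,1,0,0,0,0.2],[0,0,1,0,0,0,-0.8],[0,0,1,0,0,0,-0.8],[0,0,1,0,0,0,-0.8],[0,0,1,0,0,0,-0.8]],
  ],
)

```text
time_s: 28.15
tool_pos: [0.5316, -0.0537, -0.012]
tool_rot: [[1.0, -0.0, 0.0], [-0.0, -1.0, 0.0], [0.0, -0.0, -1.0]]
force: [0.5, 0.7, -0.3]
grip_width: 0.9
finger_force: 0.0
```

Emit:
arm_command(
  steps=[
    [[0,0,30,0,0,0,-0.8],[0,0,80,0,0,0,-0.8],[0,-50,90,0,0,0,-0.8],[1,-100,90,0,0,0,-0.8],[1,-122,90,0,0,0,-0.8]],
  ],
)

```text
time_s: 28.78
tool_pos: [0.5319, -0.1802, 0.0784]
tool_rot: [[1.0, -0.005, 0.001], [-0.005, -1.0, -0.003], [0.001, 0.003, -1.0]]
force: [-0.2, 0.9, -0.8]
grip_width: 0.899
finger_force: 0.0
```

Emit:
arm_command(
  steps=[
    [[0,0,0,0,0,0,-0.8],[0,0,-40,0,0,0,-0.8],[0,0,-70,0,0,0,-0.8],[0,0,-90,0,0,0,-0.8],[0,0,-90,0,0,0,-0.8]],
  ],
)

```text
time_s: 29.4
tool_pos: [0.5313, -0.1728, -0.0135]
tool_rot: [[1.0, 0.003, -0.004], [0.003, -1.0, 0.003], [-0.004, -0.003, -1.0]]
force: [0.6, 0.4, -0.3]
grip_width: 0.902
finger_force: 0.0
```

Emit:
arm_command(
  steps=[
    [[0,0,0,0,0,0,0.2],[0,0,0,0,0,0,0.2],[0,0,0,0,0,0,0.2],[0,0,10,0,0,0,0.2],[0,0,50,0,0,0,0.2]],
  ],
)

```text
time_s: 30.02
tool_pos: [0.5295, -0.1754, 0.0364]
tool_rot: [[1.0, -0.001, -0.007], [-0.001, -1.0, 0.002], [-0.007, -0.002, -1.0]]
force: [0.8, 0.2, -3.2]
grip_width: 0.707
finger_force: 109.4
```

Emit:
arm_command(
  steps=[
    [[0,0,60,0,0,0,0.2],[0,0,120,0,0,0,0.2],[0,0,120,0,0,0,0.2],[35,0,120,0,0,0,0.2],[-25,0,120,0,0,0,0.2]],
  ],
)

```text
time_s: 30.65
tool_pos: [0.5141, -0.1746, 0.1548]
tool_rot: [[1.0, 0.005, 0.005], [0.005, -1.0, 0.001], [0.005, -0.001, -1.0]]
force: [-1.7, -1.0, -2.9]
grip_width: 0.713
finger_force: 111.0
```

Emit:
arm_command(
  steps=[
    [[60,0,0,0,0,0,0.2],[0,0,0,0,0,0,0.2],[60,0,0,0,0,0,0.2],[0,0,0,0,0,0,0.2],[60,0,0,0,0,0,0.2]],
  ],
)

```text
time_s: 31.28
tool_pos: [0.5134, -0.1663, 0.1344]
tool_rot: [[0.995, -0.008, -0.099], [-0.005, -1.0, 0.022], [-0.099, -0.022, -0.995]]
force: [-17.2, 4.4, -14.0]
grip_width: 0.71
finger_force: 110.9
```

Emit:
arm_command(
  steps=[
    [[-60,0,0,0,0,0,0.2],[0,0,0,0,0,0,0.2],[-60,0,0,0,0,0,0.2],[-35,0,0,0,0,0,0.2],[-35,0,0,0,0.12,0,0.2]],
  ],
)

```text
time_s: 31.9
tool_pos: [0.5284, -0.1761, 0.1557]
tool_rot: [[0.992, -0.003, -0.129], [-0.002, -1.0, 0.001], [-0.129, -0.001, -0.992]]
force: [0.9, -0.8, -5.1]
grip_width: 0.714
finger_force: 111.3
```

Emit:
arm_command(
  steps=[
    [[0,0,0,0,0,0,0.2],[0,0,0,0,0,0,0.2],[0,0,0,0,0,0,0.2],[0,0,0,0,0,0,0.2]],
  ],
)

```text
time_s: 32.4
tool_pos: [0.5317, -0.176, 0.1582]
tool_rot: [[0.993, -0.001, -0.12], [-0.001, -1.0, 0.0], [-0.12, 0.0, -0.993]]
force: [-0.5, -0.3, -2.1]
grip_width: 0.71
finger_force: 111.3
```

```bash
python3 - <<'E'
from h import *
from workcell import arm
rd(arm,12);print(arm.state()["tool_rot"].round(3).tolist())
E
```

```text
t 33.0 pos [ 0.5324 -0.1757  0.158 ] grip 0.707 111.3
F/T mean [ 0.274 -0.055 -3.634 -0.005 -0.207 -0.006] sd [0.492 0.576 0.593 0.026 0.044 0.027]
[[0.993, -0.0, -0.12], [-0.0, -1.0, 0.0], [-0.12, -0.0, -0.993]]
```

Emit:
arm_command(
  steps=[
    [[0,0,0,0,-0.12,0,0.2],[0,0,0,0,-0.24,0,0.2],[0,0,0,0,-0.24,0,0.2],[0,0,0,0,-0.24,0,0.2],[0,0,0,0,-0.24,0,0.2]],
  ],
)

```text
time_s: 33.62
tool_pos: [0.534, -0.1754, 0.1582]
tool_rot: [[0.993, 0.001, 0.12], [0.001, -1.0, 0.0], [0.12, 0.0, -0.993]]
force: [-0.1, 0.6, -4.6]
grip_width: 0.713
finger_force: 111.3
```

```bash
python3 - <<'E'
from h import *
from workcell import arm
rd(arm,12);print(arm.state()["tool_rot"].round(3).tolist())
E
```

```text
t 34.225 pos [ 0.5324 -0.1757  0.158 ] grip 0.71 111.2
F/T mean [-0.088  0.009 -3.912  0.017  0.226 -0.   ] sd [0.545 0.309 0.435 0.04  0.051 0.044]
[[0.993, -0.0, 0.12], [-0.0, -1.0, 0.0], [0.12, -0.0, -0.993]]
```

The right case gives a lever of 0.478 m, so middle and right (0.46 and 0.48) are packed tight and the left (0.38) holds the ball. Set the right one down and go back to the left.

Emit:
arm_command(
  steps=[
    [[0,0,0,0,0.12,0,0.2],[0,0,-50,0,0.12,0,0.2],[0,0,-100,0,0.12,0,0.2],[0,0,-150,0,0.12,0,0.2],[0,0,-150,0,0.12,0,0.2]],
  ],
)

```text
time_s: 34.85
tool_pos: [0.529, -0.1745, 0.0045]
tool_rot: [[1.0, -0.0, -0.009], [0.0, -1.0, 0.003], [-0.009, -0.003, -1.0]]
force: [-0.7, 0.4, -3.6]
grip_width: 0.712
finger_force: 111.0
```

Emit:
arm_command(
  steps=[
    [[0,0,0,0,0,0,0.2],[0,0,-8,0,0,0,0.2],[0,0,-15,0,0,0,0.2],[0,0,-18,0,0,0,0.2],[0,0,-19,0,0,0,0.2]],
  ],
)

```text
time_s: 35.48
tool_pos: [0.5322, -0.1756, -0.0109]
tool_rot: [[1.0, -0.0, -0.0], [-0.0, -1.0, 0.0], [-0.0, -0.0, -1.0]]
force: [-2.6, 0.4, 2.7]
grip_width: 0.713
finger_force: 112.5
```

Emit:
arm_command(
  steps=[
    [[0,0,0,0,0,0,0.2],[0,0,0,0,0,0,0.2]],
  ],
)

```text
time_s: 35.72
tool_pos: [0.5325, -0.1757, -0.0109]
tool_rot: [[1.0, -0.0, 0.0], [-0.0, -1.0, -0.0], [0.0, 0.0, -1.0]]
force: [-0.6, 1.0, -2.8]
grip_width: 0.71
finger_force: 111.8
```

Emit:
arm_command(
  steps=[
    [[0,0,0,0,0,0,-0.8],[0,0,0,0,0,0,-0.8],[0,0,0,0,0,0,-0.8],[0,0,40,0,0,0,-0.8],[0,0,90,0,0,0,-0.8]],
  ],
)

```text
time_s: 36.35
tool_pos: [0.5316, -0.1754, 0.0791]
tool_rot: [[1.0, -0.0, -0.003], [-0.0, -1.0, 0.001], [-0.003, -0.001, -1.0]]
force: [1.0, -0.5, 0.2]
grip_width: 0.9
finger_force: 0.0
```

Emit:
arm_command(
  steps=[
    [[0,60,0,0,0,0,-0.8],[1,120,0,0,0,0,-0.8],[2,180,0,0,0,0,-0.8],[2,230,0,0,0,0,-0.8],[2,253,0,0,0,0,-0.8]],
  ],
)

```text
time_s: 36.98
tool_pos: [0.5341, 0.082, 0.0792]
tool_rot: [[1.0, 0.006, 0.0], [0.006, -1.0, 0.002], [0.0, -0.002, -1.0]]
force: [0.3, -0.2, -0.6]
grip_width: 0.9
finger_force: 0.0
```

Emit:
arm_command(
  steps=[
    [[0,0,0,0,0,0,-0.8],[0,0,0,0,0,0,-0.8],[0,0,-45,0,0,0,-0.8],[0,0,-80,0,0,0,-0.8],[0,0,-90,0,0,0,-0.8]],
  ],
)

```text
time_s: 37.6
tool_pos: [0.5331, 0.0745, -0.0128]
tool_rot: [[1.0, -0.004, -0.004], [-0.004, -1.0, -0.002], [-0.004, 0.002, -1.0]]
force: [0.4, 0.2, 0.3]
grip_width: 0.905
finger_force: 0.0
```

```bash
python3 - <<'E'
from h import *
from workcell import arm
s=arm.state();print(s["time_s"],s["tool_pos"],s["force"])
c=arm.capture("scene")
hsv=cv2.cvtColor(c["pixels"],cv2.COLOR_RGB2HSV)
m=((hsv[...,2]>165)&(hsv[...,1]>15)&(hsv[...,1]<70)&(hsv[...,0]<35)).astype(np.uint8)
for k in cv2.findContours(m,0,2)[0]:
    if cv2.contourArea(k)>40:
        r=cv2.minAreaRect(k);p=plane(c,[r[0]],.061)[0]
        if .4<p[0]<.65 and -.3<p[1]<.2:print(r[0],r[1],p.round(4), [q.round(3).tolist() for q in plane(c,cv2.boxPoints(r),.061)[:,:2]])
E
```

```text
37.6 [ 0.53306401  0.07452986 -0.0127703 ] [0.38112778 0.156254   0.31173506]
(306.7212829589844, 229.43443298339844) (15.492464065551758, 17.92516326904297) [0.5438 0.0766 0.061 ] [[0.563, 0.056], [0.507, 0.055], [0.524, 0.098], [0.579, 0.097]]
(264.25, 209.25001525878906) (13.435027122497559, 24.041629791259766) [ 0.5311 -0.0541  0.061 ] [[0.559, -0.074], [0.481, -0.077], [0.502, -0.033], [0.577, -0.033]]
(225.7540740966797, 194.70492553710938) (12.291540145874023, 23.558786392211914) [ 0.5311 -0.1761  0.061 ] [[0.557, -0.198], [0.481, -0.199], [0.504, -0.154], [0.578, -0.155]]
```

The middle and right cases are home at (0.531, -0.054) and (0.531, -0.176) with their labels at lid height. Grip the left one, lift it and repeat the tilt test as confirmation.

Emit:
arm_command(
  steps=[
    [[0,0,0,0,0,0,0.2],[0,0,0,0,0,0,0.2],[0,0,0,0,0,0,0.2],[0,0,10,0,0,0,0.2],[0,0,50,0,0,0,0.2]],
  ],
)

```text
time_s: 38.28
tool_pos: [0.5316, 0.0772, 0.0377]
tool_rot: [[1.0, 0.0, -0.007], [0.0, -1.0, -0.001], [-0.007, 0.001, -1.0]]
force: [-0.4, 0.3, -5.5]
grip_width: 0.711
finger_force: 109.9
```

Emit:
arm_command(
  steps=[
    [[0,0,60,0,0,0,0.2],[0,0,95,0,0.12,0,0.2],[0,0,95,0,0.12,0,0.2],[0,0,95,0,0.12,0,0.2],[0,0,95,0,0.12,0,0.2]],
  ],
)

```text
time_s: 38.9
tool_pos: [0.5319, 0.0772, 0.132]
tool_rot: [[0.992, 0.0, -0.124], [0.0, -1.0, -0.001], [-0.124, 0.001, -0.992]]
force: [0.4, -0.3, -5.2]
grip_width: 0.716
finger_force: 111.1
```

Emit:
arm_command(
  steps=[
    [[0,0,0,0,0,0,0.2],[0,0,0,0,0,0,0.2],[0,0,0,0,0,0,0.2]],
  ],
)

```text
time_s: 39.28
tool_pos: [0.5343, 0.0773, 0.1338]
tool_rot: [[0.993, -0.0, -0.12], [-0.0, -1.0, -0.0], [-0.12, 0.0, -0.993]]
force: [-0.7, 0.6, -5.1]
grip_width: 0.707
finger_force: 111.1
```

```bash
python3 - <<'E'
from h import *
from workcell import arm
rd(arm,20)
E
```

```text
t 40.275 pos [0.5344 0.0773 0.134 ] grip 0.707 111.1
F/T mean [-1.080e-01 -2.370e-01 -4.434e+00 -1.000e-03 -1.910e-01  1.300e-02] sd [0.444 0.527 0.439 0.028 0.028 0.023]
```

Emit:
arm_command(
  steps=[
    [[0,0,0,0,-0.12,0,0.2],[0,0,0,0,-0.24,0,0.2],[0,0,0,0,-0.24,0,0.2],[0,0,0,0,-0.24,0,0.2],[0,0,0,0,-0.24,0,0.2]],
  ],
)

```text
time_s: 40.9
tool_pos: [0.5359, 0.0773, 0.1341]
tool_rot: [[0.993, -0.001, 0.12], [-0.001, -1.0, 0.0], [0.12, -0.0, -0.993]]
force: [1.7, 0.0, -4.3]
grip_width: 0.715
finger_force: 111.0
```

```bash
python3 - <<'E'
from h import *
from workcell import arm
rd(arm,20)
E
```

```text
t 41.9 pos [0.5344 0.0773 0.134 ] grip 0.712 111.0
F/T mean [-7.100e-02 -1.600e-02 -4.586e+00  5.000e-03  1.970e-01  4.000e-03] sd [0.553 0.432 0.588 0.032 0.074 0.028]
```

Confirmed: 0.388 N m at 4.5 N, so the left case holds the loose ball. Carry it out beyond the far side, level. The underside is already about 0.150 m up.

Emit:
arm_command(
  steps=[
    [[0,0,0,0,0.12,0,0.2],[45,0,0,0,0.12,0,0.2],[90,0,0,0,0.12,0,0.2],[135,0,0,0,0.12,0,0.2],[176,0,0,0,0.12,0,0.2]],
  ],
)

```text
time_s: 42.52
tool_pos: [0.7119, 0.0771, 0.1334]
tool_rot: [[1.0, -0.0, 0.0], [-0.0, -1.0, -0.0], [0.0, 0.0, -1.0]]
force: [0.7, 0.1, -4.9]
grip_width: 0.71
finger_force: 111.1
```

Emit:
arm_command(
  steps=[
    [[0,0,0,0,0,0,0.2],[0,0,0,0,0,0,0.2],[0,0,0,0,0,0,0.2],[0,0,0,0,0,0,0.2],[0,0,0,0,0,0,0.2]],
  ],
)

```text
time_s: 43.15
tool_pos: [0.7101, 0.0774, 0.1344]
tool_rot: [[1.0, -0.0, 0.0], [-0.0, -1.0, 0.0], [0.0, -0.0, -1.0]]
force: [0.3, -0.1, -3.9]
grip_width: 0.711
finger_force: 111.1
```

```bash
python3 - <<'E'
from h import *
from workcell import arm
c=arm.capture("scene");s=arm.state();print(s["time_s"],s["tool_pos"],s["tool_rot"].round(3).tolist(),s["force"],s["grip_width"],s["joint_vel"].round(3))
hsv=cv2.cvtColor(c["pixels"],cv2.COLOR_RGB2HSV)
m=((hsv[...,2]>165)&(hsv[...,1]>15)&(hsv[...,1]<70)&(hsv[...,0]<35)).astype(np.uint8)
for k in cv2.findContours(m,0,2)[0]:
    if cv2.contourArea(k)>40:
        r=cv2.minAreaRect(k)
        for z in(.061,.207):
            p=plane(c,[r[0]],z)[0]
            if .4<p[0]<.85 and -.3<p[1]<.2:print(z,r[0],r[1],p.round(3))
E
```

```text
43.2 [0.71017891 0.07737217 0.13433948] [[1.0, -0.0, 0.0], [-0.0, -1.0, 0.0], [0.0, -0.0, -1.0]] [ 0.47126718  0.08397688 -4.17114469] 0.7117416889264163 [ 0.001  0.001  0.001 -0.002  0.001  0.    -0.001]
0.061 (259.2500305175781, 228.25003051757812) (17.677669525146484, 21.21320343017578) [ 0.596 -0.024  0.061]
0.207 (259.2500305175781, 228.25003051757812) (17.677669525146484, 21.21320343017578) [0.724 0.079 0.207]
0.207 (100.77999877929688, 210.04002380371094) (31.799997329711914, 17.199996948242188) [ 0.833 -0.223  0.207]
0.061 (223.95899963378906, 195.95082092285156) (11.907430648803711, 19.20553207397461) [ 0.538 -0.177  0.061]
0.207 (223.95899963378906, 195.95082092285156) (11.907430648803711, 19.20553207397461) [ 0.678 -0.041  0.207]
0.207 (123.63233947753906, 196.7205810546875) (31.041244506835938, 35.67170715332031) [ 0.781 -0.218  0.207]
0.207 (136.51220703125, 177.8902587890625) (51.924903869628906, 17.867820739746094) [ 0.721 -0.247  0.207]
```

The case is held level and still, with its label at the expected height (partly hidden by the gripper). Handing in.

```bash
python3 -c "
from workcell import arm
print(arm.sign_off())"
```

```text
the job is handed in; nothing more can be done
None
```

The job is handed in at about 43 s: I shut the open left case, shook all three and set each back in its own compartment, and the arm is now holding the left case, the one with the loose ball (found from the wrist moment when tilted each way), level beyond the tray's far side about 15 cm up; no verdict came back.

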